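# Set out a toy lorry kit for glueing and painting

### The job

Set out the toy lorry kit: lay the dark block in the middle of the green mat with its long side parallel to the wooden fence, stand the pale block centred on top of it with their long sides parallel, and lay the pale wheel flat on the mat to the left of the dark block and the dark wheel to its right, each centred off that end of the block with a gap of about 25 mm (left and right as seen with the fence at the back). Stand the red paint jar upright in the middle of the cork board, between the blue and the yellow jar, without disturbing those two.

Things in the scene. Friction and masses are not known exactly. Their poses are not given: they have to be found in the camera images.
- mat: Green cutting mat, 170 (x) x 260 (y) x 3 mm, fixed, with a thin pale grid and a bolder pale cross at its middle. A wooden fence, 12 mm thick, 18 mm high, runs along its far edge, 85 to 97 mm from the middle. Origin: on the bench under the cross; the mat's top is 3 mm above it. x points to the fence (away from the robot), y left along the fence, z up. Turned by at most 15 degrees.
- cork_board: Light orange-brown cork board, 90 (x) x 240 (y) x 5 mm, fixed to the bench; the blue and the yellow jar stand on it, one near each end, about 84 mm from its middle. Origin: on the bench under its middle, its top 5 mm above; y along its length, z up. It is turned by at most 15 degrees.
- dark_block: Dark brown wooden block, 45 (x) x 70 (y) x 30 (z) mm: the chassis, lying on the bench. Origin: centre of its underside; z up. y along its length.
- pale_block: Pale yellowish wooden block, 38 (x) x 55 (y) x 38 (z) mm: the cab, on the bench. Origin: centre of its underside; z up. y along its length.
- pale_wheel: Pale wooden toy wheel lying flat, 50 mm diameter, 15 mm thick, on the bench. Origin: centre of its underside; z up.
- dark_wheel: Dark reddish-brown wooden toy wheel lying flat, 42 mm diameter, 15 mm thick, on the bench. Origin: centre of its underside; z up.
- red_jar: Small jar of red paint with white cap, round, 36 mm diameter, 55 mm tall, upright on the bench. Origin: centre of its underside; z up.
- blue_jar: Small jar of blue paint with white cap, 36 mm diameter, 55 mm tall, loose, standing on the cork board near its left end; to be left alone. Origin: centre of its underside; z up.
- yellow_jar: Small jar of yellow paint with white cap, 36 mm diameter, 55 mm tall, loose, standing on the cork board near its right end; to be left alone. Origin: centre of its underside; z up.
Mind the look-alikes: they are no part of the job. What is shaped like the red_jar but turquoise is not meant. Of the things that look like the pale_wheel, the smaller one is meant.

How it is judged (in metres and radians):
At the end, for the whole second after the job is handed in: All at rest: dark block within 15 mm of the mat's middle, 0.15 rad of the fence; pale block on it within 10 mm, 0.2 rad; pale wheel left, dark wheel right, flat on the mat, 12-40 mm clear, within 15 mm of its long centre line; red jar upright on cork, within 15 mm of the middle each way (horizontal distance between dark_block and mat below 0.015 m and angle between the y axis of dark_block and the y axis of mat, either way round below 0.15 rad and height (world z) of dark_block between 0 and 0.007 m and angle between each of dark_block, pale_block, pale_wheel, dark_wheel, red_jar's own z axis and vertical below 0.1 rad and horizontal distance between pale_block and dark_block below 0.01 m and angle between the y axis of pale_block and the y axis of dark_block, either way round below 0.2 rad and z of pale_block in the frame of dark_block between 0.026 and 0.034 m and horizontal distance between pale_wheel and dark_block between 0.072 and 0.1 m and x of pale_wheel in the frame of dark_block between -0.015 and 0.015 m and y of pale_wheel in the frame of mat above 0.04 m and height (world z) of pale_wheel between 0 and 0.007 m and horizontal distance between dark_wheel and dark_block between 0.068 and 0.096 m and x of dark_wheel in the frame of dark_block between -0.015 and 0.015 m and y of dark_wheel in the frame of mat below -0.04 m and height (world z) of dark_wheel between 0 and 0.007 m and x of red_jar in the frame of cork_board between -0.015 and 0.015 m and y of red_jar in the frame of cork_board between -0.015 and 0.015 m and height (world z) of red_jar between 0.002 and 0.009 m and linear speed of each of dark_block, pale_block, pale_wheel, dark_wheel, red_jar below 0.02 m/s); the robot touches nothing.
It fails at once if the blue paint jar is pushed more than 15 mm or tipped (distance of blue_jar from where it was at the start of the episode above 0.015 m or angle between blue_jar's own z axis and vertical above 0.3 rad).
It fails at once if the yellow paint jar is pushed more than 15 mm or tipped (distance of yellow_jar from where it was at the start of the episode above 0.015 m or angle between yellow_jar's own z axis and vertical above 0.3 rad).
It also fails if it takes over 122 s, if anything falls off the work surface, if the arm or the gripper's body presses on something with over 40 N, if the wrist force passes 120 N, or if a joint passes its speed limit or range.

### The arm

A 6-joint arm with a two-finger parallel gripper is mounted at the origin on a cart in front of the work surface, level with it; the furniture and walls round the work are solid. World frame = base frame: x ahead of the robot, y to its left, z up, the work surface at z = 0. Lengths are in mm, angles in rad, forces in N, time in s.
With the tool pointing down it reaches from about 275 to 825 mm from the base axis. Payload 4.9 kg.
Tool frame: the origin (TCP) lies midway between the tips of the shut fingers; the grasp point (between the pads) lies 19 mm behind it; z points along the fingers, y is the line along which they close (so a half turn about z gives the same grasp; the last joint's range is limited). The gripper opens to 85 mm and grips with 20 to 120 N. Pads are 22 mm wide; open, the fingers measure 114 mm over their backs; the gripper's body (76 mm by 85 mm) begins 54 mm behind the grasp point. The pads swing forward as they close: fully open they stand 13 mm farther back than shut.
Start: joints at [1.088, 0.326, -0.193, 1.052, 0, 1.437], TCP at [187.969, 516.901, 231.281] pointing down, gripper open.
Joint ranges: [-2.65, 2.65], [-0.97, 1.79], [-1.3, 1.35], [-1.93, 2.1], [-1.47, 1.37], [-3.14, 3.14]. Speed limits (rad/s): [2.57, 2.57, 3.14, 3.14, 3.14, 3.14].

### API

Orientations are given as a 3x3 rotation matrix whose columns are the frame's x, y, z axes.
In Python, from cell import bot gives the robot as it stands.
- The arm moves only by the tool move_arm, never from a script. Its argument "targets" is a list of rows, each a list of 7 numbers: the shift along the tool's x, y, z in cm, then the turn, a rotation vector about the tool's x, y, z in degrees, then the opening, from 0 (shut) to 1 (fully open). A call has exactly 8 rows; each row is the pose to reach, as a shift and turn from the pose commanded when the call began, along the tool's axes at that moment; what a row does not reach only later rows make up. A row lasts 1/10 s, in which the tool goes at most 50 mm and 8.59 degrees, less where a joint would pass 70% of its speed; a pose out of reach is approached as far as the arm can. A call with a gripper value outside its range is refused whole. The fingers move at their own pace and stop on an object; "force" is the grip in N (left out, the last holds). Time passes only in rows, so rows that repeat a pose let the fingers close, or fill a call up. It gives the time, the measured TCP pose, the force, the opening and the grip force at its end, in the units of the state.
- bot.get_state(): the state, without advancing time (a new reading comes with each control period).
- bot.read_camera(name): name is "scene" or "side" or "wrist"; returns the picture (400x640x3 uint8, red, green, blue); there is no depth.
- bot.calibration(name): a dict with "fx", "fy", "cx", "cy" (pixels), "R" (3x3) and "t" (3): a world point X has camera coordinates R X + t. Camera axes: x right, y down, z forward; pixel columns grow to the right and rows downward; lengths in mm; the calibration is good to about 2 mm. A picture is of the moment at which its call begins: read the wrist's pose just before it. calibration takes no time and is no camera call; for the wrist camera it gives the pose at the moment of the call.
- bot.sign_off(): hands the job in; it is judged then, once.
The state is a dict: "clock": time; "joints": joint angles; "dq": joint speeds; "joint_torque": joint torques, N m; "ee_pos": TCP position; "ee_rot": TCP orientation; "wrist_force": force on the tool from outside, world axes, zero at the start; "ft_torque": the same for the moment, N m; "width": opening from 0.0 (shut) to 1.0 (fully open); "grasp_force": force on a finger pad.
Only numpy, scipy, OpenCV 4.12 (cv2) and the standard library are available. Lean on these libraries where they do the work, as an engineer would, in place of code of your own. Each camera call takes 0.05 s, during which the arm holds its last target. There are 200 camera calls.

## Working session

There is one attempt and no reset: what is moved stays moved. The work goes in short steps, Python scripts to look and compute and a tool call to move; the robot and the scene stay as the last step left them, time stands still between calls to the robot, and variables do not carry over. Pictures are saved under pics/ and viewed, at most 14 in all, crops included, and the job is handed in when it is done.

Besides the shell and the picture viewer there is one more tool, called by a JSON object that holds its "name" and its "arguments", one argument or row to a line. move_arm: Moves the arm, as the interface text tells. Its arguments: {"type":"object","properties":{"targets":{"type":"array","items":{"type":"array","items":{"type":"number"}}},"force":{"type":"number"}},"required":["targets"]}

```bash
mkdir -p pics; ls; python3 - <<'E'
from cell import bot
import cv2
s=bot.get_state()
print(s['clock'],s['ee_pos'],s['ee_rot'],s['width'])
for n in('scene','side','wrist'):
    c=bot.calibration(n);print(n,c)
    im=bot.read_camera(n);cv2.imwrite(f'pics/{n}0.png',im[:,:,::-1])
E
```

```text
pics
0.0 [187.66802562 516.35473824 230.48491327] [[-9.39786992e-01  3.41759776e-01 -8.15417678e-04]
 [ 3.41760677e-01  9.39785670e-01 -1.59193683e-03]
 [ 2.22257875e-04 -1.77475922e-03 -9.99998400e-01]] 0.9970240937485324
scene {'fx': 376.6378532333727, 'fy': 376.6378532333727, 'cx': 316.80511904445245, 'cy': 197.6948117069977, 'R': array([[ 0.53546389, -0.84413276,  0.02680126],
       [-0.3610749 , -0.2574998 , -0.89628052],
       [ 0.76348106,  0.47024859, -0.442677  ]]), 't': array([-289.40191637,  207.04257634,  560.97421708])}
side {'fx': 513.5171506231537, 'fy': 513.5171506231537, 'cx': 320.9688441720792, 'cy': 195.71356512230048, 'R': array([[-0.94394522, -0.32907331,  0.02604186],
       [-0.139794  ,  0.32703582, -0.93461501],
       [ 0.29904024, -0.88586586, -0.35470637]]), 't': array([ 445.15248213,  104.71582722, 1041.23611842])}
wrist {'fx': 298.5882719325459, 'fy': 298.5882719325459, 'cx': 321.2855941228168, 'cy': 199.52399344850602, 'R': array([[ 0.34157   ,  0.93985471, -0.00174917],
       [ 0.89640163, -0.32521741,  0.30116068],
       [ 0.28247843, -0.10443542, -0.9535718 ]]), 't': array([-549.39359972,  -39.06192154,  379.80832001])}
```

View pics/scene0.png

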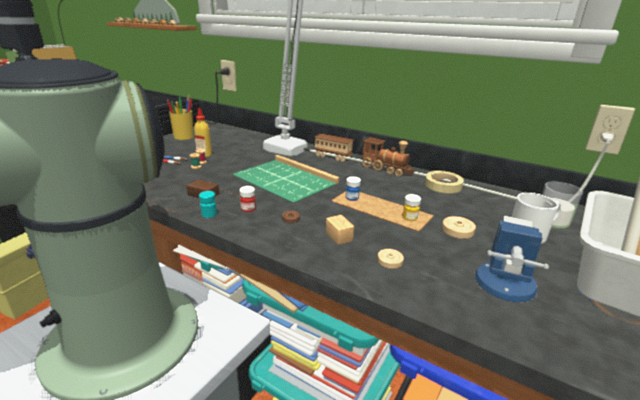

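View pics/side0.png

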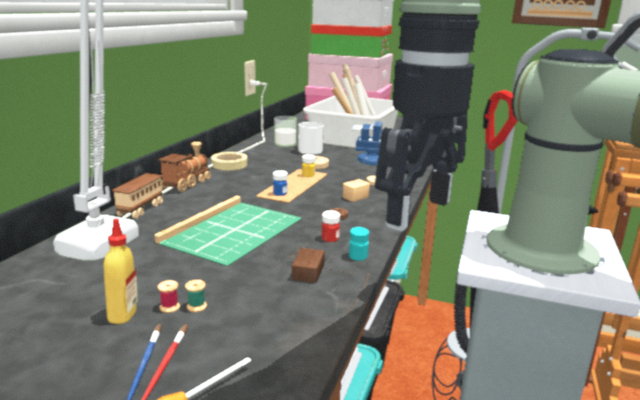

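View pics/wrist0.png

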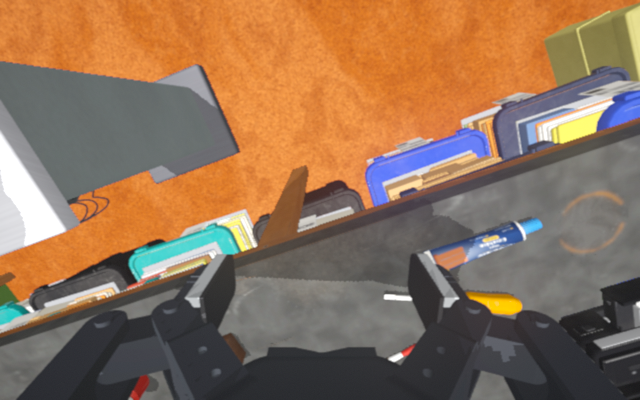

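Scene picture: dark block at (203,188), red jar (247,198), turquoise decoy (207,205), dark wheel (290,216), pale block (340,229), pale ring-like wheels (390,258) and (459,227), mat around (287,179), cork around (382,208). The wrist view sees only the bench edge and the floor.

```bash
cat > h.py <<'E'
import numpy as np, cv2
from cell import bot
def ray(c,u,v,z):
    C=-c['R'].T@c['t']
    d=c['R'].T@np.array([(u-c['cx'])/c['fx'],(v-c['cy'])/c['fy'],1.])
    return C+d*((z-C[2])/d[2])
def proj(c,X):
    p=c['R']@np.asarray(X,float)+c['t'];return np.array([c['fx']*p[0]/p[2]+c['cx'],c['fy']*p[1]/p[2]+c['cy']])
E
python3 - <<'E'
from h import *
np.set_printoptions(precision=0,suppress=True)
c=bot.calibration('scene');w=bot.calibration('wrist');s=bot.get_state()
print('cam in tool',s['ee_rot'].T@(-w['R'].T@w['t']-s['ee_pos']),'\n',np.round(w['R']@s['ee_rot'],2))
for n,u,v,z in [('dark',203,187,20),('red',248,207,3),('turq',208,214,3),('dw',290,216,10),('pb',340,229,20),('w1',390,258,10),('w1l',377,258,10),('w1r',403,258,10),('w2',459,227,10),('w2l',443,226,10),('w2r',475,228,10),('blue',353,197,5),('yel',411,217,5),('mL',234,176,3),('mB',283,159,3),('mR',339,180,3),('mF',290,199,3),('mid',287,179,3)]:
    print(n,ray(c,u,v,z))
c=bot.calibration('side')
for n,u,v,z in [('dark',308,264,20),('red',329,238,3),('dw',341,214,10),('pb',356,190,20),('mid',235,231,3)]:
    print(n,ray(c,u,v,z))
E
```

```text
cam in tool [  77.    0. -142.] 
 [[ 0.  1.  0.]
 [-1.  0. -0.]
 [-0. -0.  1.]]
dark [408. 272.  20.]
red [415. 122.   3.]
turq [333. 176.   3.]
dw [427.   3.  10.]
pb [ 428. -130.   20.]
w1 [ 403. -258.   10.]
w1l [ 388. -237.   10.]
w1r [ 418. -279.   10.]
w2 [ 607. -342.   10.]
w2l [ 590. -310.   10.]
w2r [ 624. -373.   10.]
blue [614. -67.   5.]
yel [ 598. -232.    5.]
mL [538. 286.   3.]
mB [737. 257.   3.]
mR [694.  21.   3.]
mF [511.  64.   3.]
mid [611. 148.   3.]
dark [400. 277.  20.]
red [410. 128.   3.]
dw [420.  13.  10.]
pb [ 424. -125.   20.]
mid [602. 170.   3.]
```

Scaled sizes: w1 is 51 mm across (the pale wheel), w2 71 mm (decoy). I move the wrist camera high over the middle to measure everything.

{"name": "move_arm", "arguments": {
  "targets": [
    [-23.2, -18, -8.5, 0, 0, 0, 1],
    [-23.2, -18, -8.5, 0, 0, 0, 1],
    [-23.2, -18, -8.5, 0, 0, 0, 1],
    [-23.2, -18, -8.5, 0, 0, 0, 1],
    [-23.2, -18, -8.5, 0, 0, 0, 1],
    [-23.2, -18, -8.5, 0, 0, 0, 1],
    [-23.2, -18, -8.5, 0, 0, 0, 1],
    [-23.2, -18, -8.5, 0, 0, 0, 1]
  ]
}}

```text
clock: 0.95
ee_pos: [345.2, 267.7, 316.5]
ee_rot: [[-0.939, 0.345, 0.0], [0.345, 0.939, 0.001], [-0.0, 0.001, -1.0]]
wrist_force: [0.2, 0.4, 0.7]
width: 1.005
grasp_force: 0.0
```

{"name": "move_arm", "arguments": {
  "targets": [
    [-23.2, -18, -8.5, 0, 0, -20, 1],
    [-23.2, -18, -8.5, 0, 0, -20, 1],
    [-23.2, -18, -8.5, 0, 0, -20, 1],
    [-23.2, -18, -8.5, 0, 0, -20, 1],
    [-23.2, -18, -8.5, 0, 0, -20, 1],
    [-23.2, -18, -8.5, 0, 0, -20, 1],
    [-23.2, -18, -8.5, 0, 0, -20, 1],
    [-23.2, -18, -8.5, 0, 0, -20, 1]
  ]
}}

```text
clock: 1.75
ee_pos: [502.5, 19.5, 400.5]
ee_rot: [[-1.0, 0.001, -0.001], [0.001, 1.0, 0.0], [0.001, 0.0, -1.0]]
wrist_force: [0.1, 1.5, -0.9]
width: 1.0
grasp_force: 0.0
```

```bash
python3 - <<'E'
from h import *
s=bot.get_state();c=bot.calibration('wrist')
print(s['clock'],s['ee_pos'],s['ee_rot'].round(3),s['dq'].round(3),s['joints'].round(2))
im=bot.read_camera('wrist');cv2.imwrite('pics/w1.png',im[:,:,::-1]);np.savez('w1.npz',im=im,**c)
E
```

```text
1.75 [502.53809292  19.54642249 400.52065178] [[-1.     0.001 -0.001]
 [ 0.001  1.     0.   ]
 [ 0.001  0.    -1.   ]] [ 0.048 -0.026 -0.058  0.002  0.021  0.021] [-0.11  0.18  0.04  1.43  0.   -0.11]
```

View pics/w1.png

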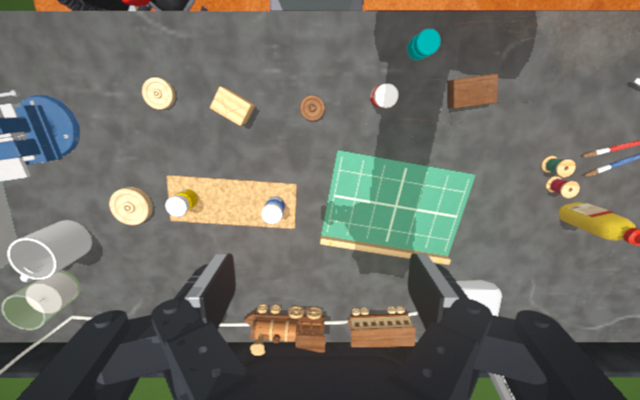

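Wrist picture: all clear. Pale wheel (158,93), pale block (233,106), dark wheel (312,107), red jar cap (385,96), dark block (473,92), mat cross (400,205), cork (232,202), larger decoy wheel (130,207).

```bash
cat > seg.py <<'E'
from h import *
d=np.load('w1.npz');im=d['im'];c={k:d[k] for k in d if k!='im'}
hsv=cv2.cvtColor(im,cv2.COLOR_RGB2HSV)
np.set_printoptions(precision=1,suppress=True)
def mask(lo,hi,box):
    m=cv2.inRange(hsv,np.array(lo),np.array(hi));k=np.zeros_like(m);x0,y0,x1,y1=box;k[y0:y1,x0:x1]=m[y0:y1,x0:x1]
    cs,_=cv2.findContours(k,cv2.RETR_EXTERNAL,cv2.CHAIN_APPROX_NONE)
    return max(cs,key=cv2.contourArea)
def world(p,z):return np.array([ray(c,u,v,z)[:2] for u,v in np.reshape(p,(-1,2))])
def rect(n,ct,z):
    P=world(ct,z).astype(np.float32);r=cv2.minAreaRect(P);print(n,'rect c',np.array(r[0]),'size',np.array(r[1]),'ang',round(r[2],1), 'corners',cv2.boxPoints(r).ravel())
if __name__=='__main__':
    for n,u,v in [('pw',158,85),('pb',233,103),('pbside',228,119),('dw',312,99),('db',473,88),('dbside',465,106),('cork',222,215),('mat',385,190),('bench',350,60),('cap',385,96),('fence',385,252)]: print(n,hsv[v,u])
    big=[cv2.resize(im[b[1]:b[1]+60,b[0]:b[0]+65],None,fx=6,fy=4.99,interpolation=cv2.INTER_NEAREST) for b in [(126,65),(203,75),(355,70),(440,62)]]
    big=np.vstack([np.hstack(big[:2]),np.hstack(big[2:])])
    cv2.imwrite('pics/crop.png',big[:,:,::-1])
E
python3 seg.py
```

```text
pw [ 30  42 255]
pb [ 29  66 255]
pbside [ 15  89 175]
dw [ 12 128 171]
db [ 12 133 161]
dbside [ 11 117 139]
cork [ 19 102 255]
mat [ 76 115 159]
bench [ 30   7 110]
cap [ 23   9 234]
fence [ 19 102 213]
```

View pics/crop.png

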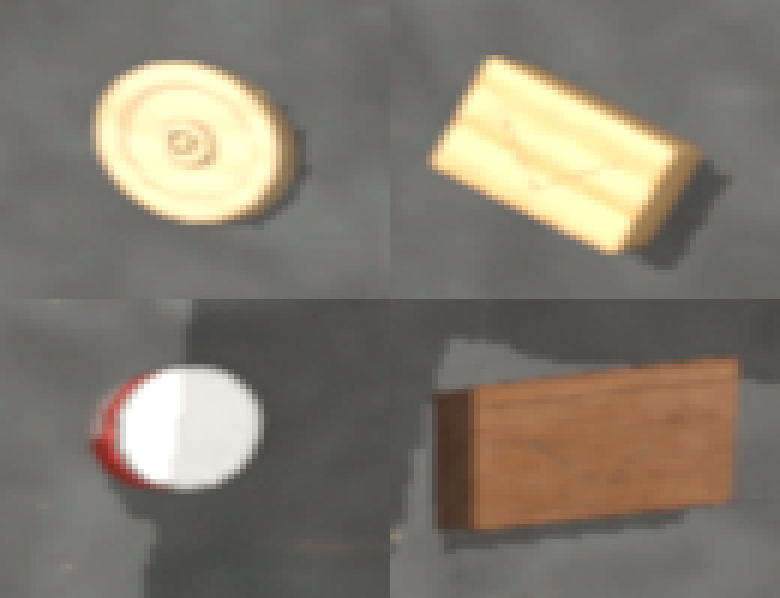

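Crop shows the top faces clearly: pale wheel's top ellipse, and block top corners, dark at about (453.7,80) (498,74) (497.5,102) (453.7,107.7), pale at (219.7,86.4) (251,104.7) (240.5,125.5) (210,107).

```bash
python3 - <<'E'
from seg import *
def quad(n,p,z):
    P=world(np.array(p)-.5,z);e=np.diff(np.vstack([P,P[:1]]),axis=0)
    l=np.linalg.norm(e,axis=1);i=l.argmax();a=e[i]-e[(i+2)%4];print(n,P.mean(0),'sides',l,'long ang',np.degrees(np.arctan2(a[1],a[0]))%180)
quad('db',[(453.7,80),(498,74),(497.5,102),(453.7,107.7)],30)
quad('pb',[(219.7,86.4),(251,104.7),(240.5,125.5),(210,107)],38)
for n,lo,hi,b,z in [('pw',(15,20,215),(40,120,255),(130,65,190,125),15),('w2',(15,20,215),(40,120,255),(100,180,160,235),15),('dw',(0,70,60),(20,255,255),(290,85,335,130),12),('cap',(0,0,180),(180,40,255),(365,75,405,115),55),
  ('bluecap',(0,0,180),(180,45,255),(255,190,290,225),55),('yelcap',(0,0,180),(180,45,255),(160,190,190,220),55)]:
    ct=mask(lo,hi,b);e=cv2.fitEllipse(world(ct,z).astype(np.float32));print(n,np.array(e[0]),np.array(e[1]))
h=cv2.convexHull(mask((65,60,60),(90,255,255),(310,140,490,270)));rect('mat',h,3)
print(world(cv2.approxPolyDP(h,6,True),3).ravel())
h=cv2.convexHull(mask((10,50,150),(25,255,255),(160,170,302,235)));rect('cork',h,5)
print(world(cv2.approxPolyDP(h,6,True),5).ravel())
print('cross',world([(400,205)],3))
E
```

```text
db [403.  268.5] sides [69.8 42.8 70.9 42.7] long ang 97.20816277313985
pb [ 425.7 -127.5] sides [55.  38.  55.1 36.4] long ang 59.00809623737466
pw [ 405.8 -254.4] [47.9 48.6]
w2 [ 605.9 -340.7] [69.1 70. ]
dw [429.4   4.1] [40.9 41.6]
cap [410.8 119.7] [33.6 34.8]
bluecap [604.6 -67.2] [35.5 37.3]
yelcap [ 590.6 -231.1] [35.  39.1]
mat rect c [607.2 161.5] size [261.4 170.4] ang 79.9 corners [500.5  47.7 668.3  17.9 713.9 275.3 546.2 305. ]
[504.   48.2 546.6 299.9 713.1 274.9 666.9  19.2]
cork rect c [ 600.6 -149.6] size [242.8  93.1] ang 86.0 corners [ 545.7 -267.4  638.5 -274.   655.6  -31.7  562.8  -25.2]
[ 549.4 -266.5  562.9  -29.   651.1  -31.4  638.4 -270.8]
cross [[606.8 169.9]]
```

```bash
python3 - <<'E'
from seg import *
b=cv2.resize(im[140:270,312:482],None,fx=4.6,fy=4.6,interpolation=cv2.INTER_NEAREST)
P=[(607.4,161,3),(606.8,169.9,3)]
for p in P: 
    u=proj(c,p);print(u)
cv2.imwrite('pics/mat.png',b[:,:,::-1])
E
```

```text
[395.3 205.3]
[400. 205.]
```

View pics/mat.png

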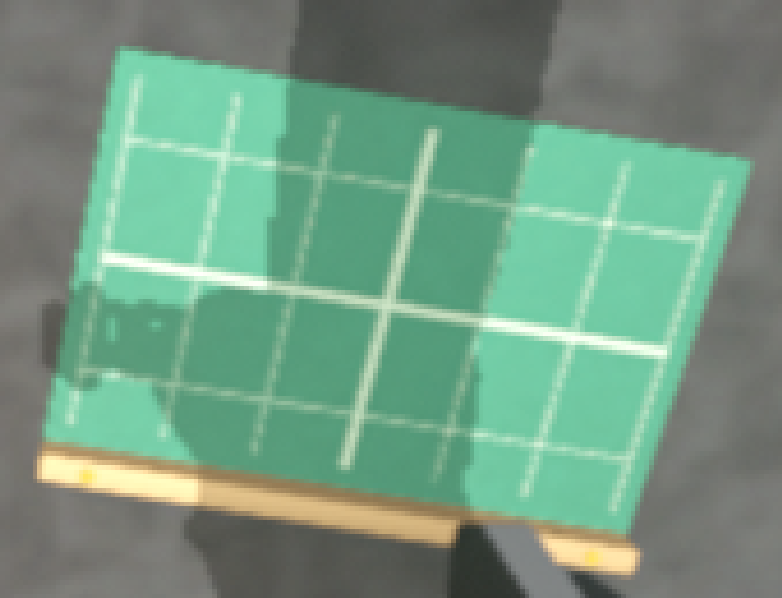

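Mat crop: the bold cross sits at about (396.5,205.8) in the full picture, agreeing with the mat's outline: mat middle (608,162), long axis at 80°. Sizes all check out, so I start with the dark block.

{"name": "move_arm", "arguments": {
  "targets": [
    [10, 24.9, 25, 0, 0, -60, 1],
    [10, 24.9, 25, 0, 0, -60, 1],
    [10, 24.9, 25, 0, 0, -60, 1],
    [10, 24.9, 25, 0, 0, -60, 1],
    [10, 24.9, 25, 0, 0, -60, 1],
    [10, 24.9, 25, 0, 0, -60, 1],
    [10, 24.9, 25, 0, 0, -60, 1],
    [10, 24.9, 25, 0, 0, -60, 1]
  ]
}}

```text
clock: 2.6
ee_pos: [394.9, 271.7, 147.7]
ee_rot: [[-0.492, -0.87, -0.007], [-0.87, 0.492, -0.002], [0.005, 0.005, -1.0]]
wrist_force: [-0.4, -0.4, 1.2]
width: 1.003
grasp_force: 0.0
```

{"name": "move_arm", "arguments": {
  "targets": [
    [0, 0, 3, 0, 0, -37.2, 1],
    [0, 0, 6, 0, 0, -37.2, 1],
    [0, 0, 6, 0, 0, -37.2, 1],
    [0, 0, 6, 0, 0, -37.2, 1],
    [0, 0, 6, 0, 0, -37.2, 1],
    [0, 0, 6, 0, 0, -37.2, 1],
    [0, 0, 6, 0, 0, -37.2, 1],
    [0, 0, 6, 0, 0, -37.2, 1]
  ]
}}

```text
clock: 3.4
ee_pos: [400.6, 269.3, 91.5]
ee_rot: [[0.125, -0.992, 0.0], [-0.992, -0.125, 0.0], [-0.0, -0.0, -1.0]]
wrist_force: [-0.7, 0.2, 0.3]
width: 0.997
grasp_force: 0.0
```

```bash
cat > plan.py <<'E'
# plan.py x y z yaw : shift (cm, tool axes) and turn about tool z (deg) from the measured pose
import sys
from h import *
def go(x,y,z,yaw,s=None):
    s=s or bot.get_state();R=s['ee_rot'];d=R.T@(np.array([x,y,z])-s['ee_pos'])/10
    a=np.degrees(np.arctan2(R[1,0],R[0,0]));t=-((yaw-a+180)%360-180)
    print('shift',d.round(2),'turn',round(t,1),'| pos',s['ee_pos'].round(1),'yaw',round(a,1),'w',round(s['width'],2),'g',round(s['grasp_force'],1),'t',round(s['clock'],1))
if __name__=='__main__':go(*map(float,sys.argv[1:5]))
E
python3 plan.py 403 268.5 2 277.2
python3 - <<'E'
from h import *
c=bot.calibration('wrist');im=bot.read_camera('wrist');cv2.imwrite('pics/w2.png',im[:,:,::-1])
E
```

```text
shift [ 0.12 -0.23  8.95] turn -0.0 | pos [400.6 269.3  91.5] yaw -82.8 w 1.0 g 0.0 t 3.4
```

View pics/w2.png

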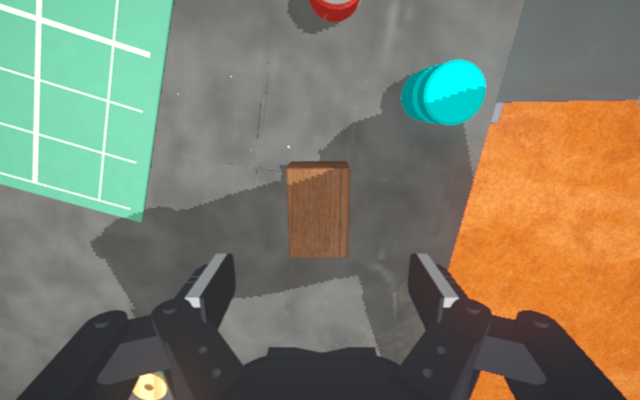

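The dark block (centre about (319,212)) is square between the fingers; descend and grip.

{"name": "move_arm", "arguments": {
  "targets": [
    [0.1, -0.2, 3, 0, 0, 0, 1],
    [0.1, -0.2, 5.5, 0, 0, 0, 1],
    [0.1, -0.2, 7.5, 0, 0, 0, 1],
    [0.1, -0.2, 8.5, 0, 0, 0, 1],
    [0.1, -0.2, 8.9, 0, 0, 0, 1],
    [0.1, -0.2, 8.9, 0, 0, 0, 1],
    [0.1, -0.2, 8.9, 0, 0, 0, 0.3],
    [0.1, -0.2, 8.9, 0, 0, 0, 0.3]
  ],
  "force": 40
}}

```text
clock: 4.25
ee_pos: [403.8, 268.6, 3.1]
ee_rot: [[0.126, -0.992, 0.002], [-0.992, -0.126, 0.001], [-0.001, -0.002, -1.0]]
wrist_force: [0.4, 0.1, -0.8]
width: 0.689
grasp_force: 0.0
```

{"name": "move_arm", "arguments": {
  "targets": [
    [0, 0, 0, 0, 0, 0, 0.3],
    [0, 0, 0, 0, 0, 0, 0.3],
    [0, 0, 0, 0, 0, 0, 0.3],
    [0, 0, 0, 0, 0, 0, 0.3],
    [0, 0, 0, 0, 0, 0, 0.3],
    [0, 0, 0, 0, 0, 0, 0.3],
    [0, 0, -1, 0, 0, 0, 0.3],
    [0, 0, -3, 0, 0, 0, 0.3]
  ]
}}

```text
clock: 5.05
ee_pos: [401.7, 267.6, 32.0]
ee_rot: [[0.126, -0.992, -0.003], [-0.992, -0.126, -0.001], [0.001, 0.003, -1.0]]
wrist_force: [0.5, 0.9, -0.9]
width: 0.523
grasp_force: 41.0
```

```bash
python3 plan.py 608 162 60 260
```

```text
shift [ 13.06 -19.14  -2.85] turn 17.2 | pos [401.7 267.6  32. ] yaw -82.8 w 0.52 g 41.0 t 5.0
```

{"name": "move_arm", "arguments": {
  "targets": [
    [0, 0, -2.8, 0, 0, 0, 0.3],
    [4, -6, -2.8, 0, 0, 8, 0.3],
    [7, -10, -2.8, 0, 0, 17.2, 0.3],
    [10, -15, -2.8, 0, 0, 17.2, 0.3],
    [13.1, -19.1, -2.8, 0, 0, 17.2, 0.3],
    [13.1, -19.1, -2.8, 0, 0, 17.2, 0.3],
    [13.1, -19.1, -2.8, 0, 0, 17.2, 0.3],
    [13.1, -19.1, -2.8, 0, 0, 17.2, 0.3]
  ]
}}

```text
clock: 5.85
ee_pos: [608.6, 161.7, 60.2]
ee_rot: [[-0.175, -0.985, -0.001], [-0.985, 0.175, 0.0], [0.0, 0.001, -1.0]]
wrist_force: [0.1, 0.4, -2.0]
width: 0.516
grasp_force: 41.2
```

```bash
python3 plan.py 608 162 7 260
```

```text
shift [-0.02  0.05  5.32] turn -0.1 | pos [608.6 161.7  60.2] yaw -100.1 w 0.52 g 41.2 t 5.8
```

{"name": "move_arm", "arguments": {
  "targets": [
    [0, 0, 2.5, 0, 0, 0, 0.3],
    [0, 0, 4.2, 0, 0, 0, 0.3],
    [0, 0, 5.1, 0, 0, 0, 0.3],
    [0, 0, 5.4, 0, 0, 0, 0.3],
    [0, 0, 5.4, 0, 0, 0, 0.3],
    [0, 0, 5.4, 0, 0, 0, 0.8],
    [0, 0, 5.4, 0, 0, 0, 0.8],
    [0, 0, 5.4, 0, 0, 0, 0.8]
  ]
}}

```text
clock: 6.65
ee_pos: [609.3, 162.5, 6.8]
ee_rot: [[-0.173, -0.985, 0.001], [-0.985, 0.173, 0.0], [-0.0, -0.001, -1.0]]
wrist_force: [0.3, -0.1, 0.8]
width: 0.799
grasp_force: 0.0
```

{"name": "move_arm", "arguments": {
  "targets": [
    [0, 0, -2, 0, 0, 0, 0.8],
    [0, 0, -5, 0, 0, 0, 0.8],
    [0, 0, -9, 0, 0, 0, 1],
    [0, 0, -14, 0, 0, 0, 1],
    [0, 0, -18, 0, 0, 0, 1],
    [0, 0, -18, 0, 0, 0, 1],
    [0, 0, -18, 0, 0, 0, 1],
    [0, 0, -18, 0, 0, 0, 1]
  ]
}}

```text
clock: 7.45
ee_pos: [608.0, 162.1, 185.0]
ee_rot: [[-0.173, -0.985, -0.002], [-0.985, 0.173, -0.0], [0.001, 0.002, -1.0]]
wrist_force: [-0.5, 0.0, 0.3]
width: 1.001
grasp_force: 0.0
```

```bash
python3 - <<'E'
from h import *
c=bot.calibration('wrist');im=bot.read_camera('wrist');cv2.imwrite('pics/w3.png',im[:,:,::-1]);np.savez('w3.npz',im=im,**c)
E
python3 plan.py 425.7 -127.5 140 239
```

```text
shift [31.67 12.9   4.52] turn 21.0 | pos [607.8 162.  184.5] yaw -100.0 w 1.0 g 0.0 t 7.5
```

View pics/w3.png

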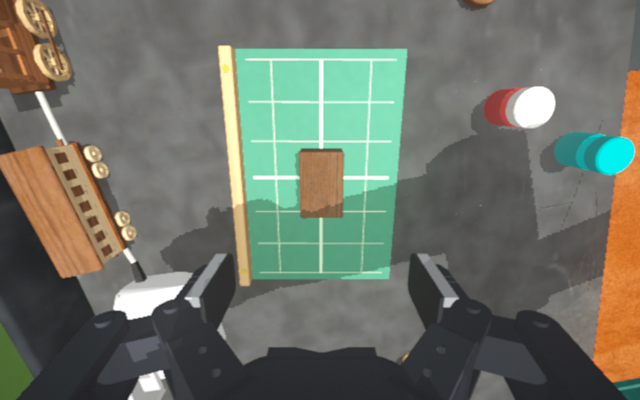

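The dark block lies square on the mat: top corners (299,153) (344,153) (343,217) (301,217), cross lines at column 321 and row 178. I measure while moving on to the pale block.

```bash
python3 - <<'E'
from h import *
d=np.load('w3.npz');c={k:d[k] for k in d if k!='im'}
P=np.array([ray(c,u,v,33)[:2] for u,v in[(299,153),(344,153),(343,217),(301,217)]])
print(P.mean(0),np.linalg.norm(P[0]-P[3]),np.linalg.norm(P[0]-P[1]),ray(c,320.8,178,3))
v=P[0]+P[1]-P[2]-P[3];print(np.degrees(np.arctan2(v[1],v[0])))
E
```

```text
[607.49854713 163.91761861] 67.33474169416567 44.33998499960277 [608.23743837 162.44872024   3.        ]
-99.51516231333115
```

{"name": "move_arm", "arguments": {
  "targets": [
    [31.7, 12.9, 4.5, 0, 0, 21, 1],
    [31.7, 12.9, 4.5, 0, 0, 21, 1],
    [31.7, 12.9, 4.5, 0, 0, 21, 1],
    [31.7, 12.9, 4.5, 0, 0, 21, 1],
    [31.7, 12.9, 4.5, 0, 0, 21, 1],
    [31.7, 12.9, 4.5, 0, 0, 21, 1],
    [31.7, 12.9, 4.5, 0, 0, 21, 1],
    [31.7, 12.9, 4.5, 0, 0, 21, 1]
  ]
}}

```text
clock: 8.3
ee_pos: [422.8, -130.3, 139.3]
ee_rot: [[-0.521, -0.853, -0.005], [-0.853, 0.521, 0.001], [0.002, 0.005, -1.0]]
wrist_force: [-0.2, 0.9, 0.1]
width: 1.003
grasp_force: 0.0
```

```bash
python3 - <<'E'
from h import *
c=bot.calibration('wrist');im=bot.read_camera('wrist');cv2.imwrite('pics/w4.png',im[:,:,::-1]);np.savez('w4.npz',im=im,**c)
E
python3 plan.py 425.7 -127.5 4 239
```

```text
shift [-0.18 -0.08 13.58] turn -0.3 | pos [ 424.6 -128.8  139.8] yaw -121.3 w 1.0 g 0.0 t 8.3
```

View pics/w4.png

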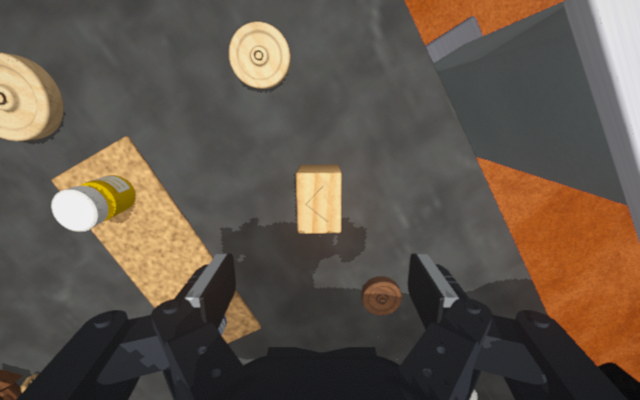

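Pale block is square between the fingers, top corners (296,172) (342,172) (341,234) (297,234). Descend and grip.

{"name": "move_arm", "arguments": {
  "targets": [
    [-0.1, -0.1, 4, 0, 0, 0, 1],
    [-0.1, -0.1, 8, 0, 0, 0, 1],
    [-0.1, -0.1, 11, 0, 0, 0, 1],
    [-0.1, -0.1, 12.5, 0, 0, 0, 1],
    [-0.1, -0.1, 13.2, 0, 0, 0, 1],
    [-0.1, -0.1, 13.2, 0, 0, 0, 1],
    [-0.1, -0.1, 13.2, 0, 0, 0, 0.2],
    [-0.1, -0.1, 13.2, 0, 0, 0, 0.2]
  ],
  "force": 40
}}

```text
clock: 9.15
ee_pos: [429.3, -127.4, 10.1]
ee_rot: [[-0.514, -0.858, 0.002], [-0.858, 0.514, -0.001], [-0.0, -0.002, -1.0]]
wrist_force: [0.5, 0.3, 0.7]
width: 0.694
grasp_force: 0.0
```

{"name": "move_arm", "arguments": {
  "targets": [
    [0, 0, 0, 0, 0, 0, 0.2],
    [0, 0, 0, 0, 0, 0, 0.2],
    [0, 0, 0, 0, 0, 0, 0.2],
    [0, 0, 0, 0, 0, 0, 0.2],
    [0, 0, 0, 0, 0, 0, 0.2],
    [0, 0, -1, 0, 0, 0, 0.2],
    [0, 0, -4, 0, 0, 0, 0.2],
    [0, 0, -8, 0, 0, 0, 0.2]
  ]
}}

```text
clock: 9.95
ee_pos: [426.7, -126.6, 89.5]
ee_rot: [[-0.515, -0.857, -0.003], [-0.857, 0.515, 0.002], [0.0, 0.004, -1.0]]
wrist_force: [1.2, 0.3, -0.4]
width: 0.439
grasp_force: 40.2
```

```bash
python3 - <<'E'
from h import *
d=np.load('w4.npz');c={k:d[k] for k in d if k!='im'}
P=np.array([ray(c,u,v,38)[:2] for u,v in[(296,172),(342,172),(341,234),(297,234)]])
print(P.mean(0),np.linalg.norm(P[0]-P[3]),np.linalg.norm(P[0]-P[1]))
E
python3 plan.py 607.5 163.5 100 260.5
```

```text
[ 426.04189151 -127.61795904] 56.03711082188329 38.253596131324755
shift [-34.17  -0.55  -1.06] turn -21.5 | pos [ 426.7 -126.6   89.5] yaw -121.0 w 0.44 g 40.2 t 9.9
```

{"name": "move_arm", "arguments": {
  "targets": [
    [-34.2, -0.6, -3, 0, 0, -21.5, 0.2],
    [-34.2, -0.6, -3, 0, 0, -21.5, 0.2],
    [-34.2, -0.6, -3, 0, 0, -21.5, 0.2],
    [-34.2, -0.6, -3, 0, 0, -21.5, 0.2],
    [-34.2, -0.6, -3, 0, 0, -21.5, 0.2],
    [-34.2, -0.6, -3, 0, 0, -21.5, 0.2],
    [-34.2, -0.6, -3, 0, 0, -21.5, 0.2],
    [-34.2, -0.6, -3, 0, 0, -21.5, 0.2]
  ]
}}

```text
clock: 10.75
ee_pos: [612.4, 167.6, 120.7]
ee_rot: [[-0.159, -0.987, 0.004], [-0.987, 0.159, 0.002], [-0.003, -0.004, -1.0]]
wrist_force: [-0.1, -0.4, -0.6]
width: 0.435
grasp_force: 40.3
```

{"name": "move_arm", "arguments": {
  "targets": [
    [0, 0, 1, 0, 0, 0, 0.2],
    [0, 0, 2, 0, 0, 0, 0.2],
    [0, 0, 3, 0, 0, 0, 0.2],
    [0, 0, 3, 0, 0, 0, 0.2],
    [0, 0, 3, 0, 0, 0, 0.2],
    [0, 0, 3, 0, 0, 0, 0.2],
    [0, 0, 3, 0, 0, 0, 0.2],
    [0, 0, 3, 0, 0, 0, 0.2]
  ]
}}

```text
clock: 11.55
ee_pos: [609.9, 162.8, 89.7]
ee_rot: [[-0.165, -0.986, 0.001], [-0.986, 0.165, 0.0], [-0.0, -0.001, -1.0]]
wrist_force: [-0.8, 0.6, -0.7]
width: 0.44
grasp_force: 40.3
```

```bash
python3 plan.py 607.5 163.5 43 260.5
```

```text
shift [-0.03  0.25  4.67] turn 0.0 | pos [609.9 162.8  89.7] yaw -99.5 w 0.44 g 40.3 t 11.6
```

{"name": "move_arm", "arguments": {
  "targets": [
    [0, 0.2, 1.5, 0, 0, 0, 0.2],
    [0, 0.2, 3, 0, 0, 0, 0.2],
    [0, 0.2, 4, 0, 0, 0, 0.2],
    [0, 0.2, 4.4, 0, 0, 0, 0.2],
    [0, 0.2, 4.6, 0, 0, 0, 0.2],
    [0, 0.2, 4.65, 0, 0, 0, 0.2],
    [0, 0.2, 4.65, 0, 0, 0, 0.2],
    [0, 0.2, 4.65, 0, 0, 0, 0.2]
  ]
}}

```text
clock: 12.35
ee_pos: [608.1, 163.3, 43.3]
ee_rot: [[-0.165, -0.986, 0.001], [-0.986, 0.165, 0.0], [-0.0, -0.001, -1.0]]
wrist_force: [0.1, -0.1, 0.4]
width: 0.442
grasp_force: 40.3
```

{"name": "move_arm", "arguments": {
  "targets": [
    [0, 0, 0, 0, 0, 0, 0.7],
    [0, 0, 0, 0, 0, 0, 0.7],
    [0, 0, 0, 0, 0, 0, 0.7],
    [0, 0, 0, 0, 0, 0, 0.7],
    [0, 0, -3, 0, 0, 0, 0.7],
    [0, 0, -7, 0, 0, 0, 0.7],
    [0, 0, -11, 0, 0, 0, 1],
    [0, 0, -14, 0, 0, 0, 1]
  ]
}}

```text
clock: 13.15
ee_pos: [608.2, 163.3, 185.5]
ee_rot: [[-0.165, -0.986, 0.002], [-0.986, 0.165, 0.0], [-0.001, -0.002, -1.0]]
wrist_force: [0.1, -0.1, 0.2]
width: 0.991
grasp_force: 0.0
```

```bash
python3 - <<'E'
from h import *
c=bot.calibration('wrist');im=bot.read_camera('wrist');cv2.imwrite('pics/w5.png',im[:,:,::-1]);np.savez('w5.npz',im=im,**c)
E
python3 plan.py 410.8 119.7 130 260
```

```text
shift [ 7.65 19.05  5.87] turn 0.5 | pos [610.7 163.7 190.6] yaw -99.5 w 1.0 g 0.0 t 13.2
```

View pics/w5.png

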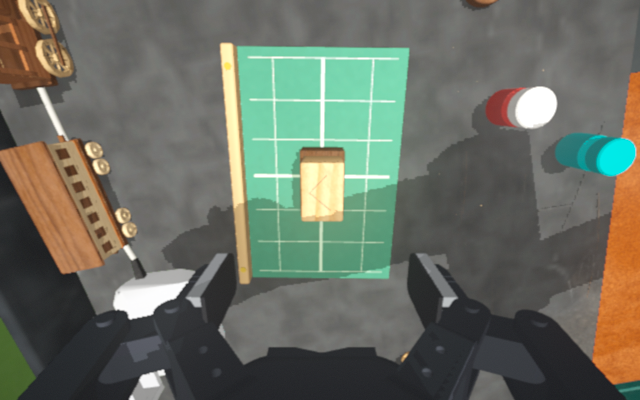

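The pale block sits squarely on the dark one (its top around (322,188), overlying the cross). Next the red jar, cap at (535,107).

{"name": "move_arm", "arguments": {
  "targets": [
    [7.7, 19, 5.9, 0, 0, 0.5, 1],
    [7.7, 19, 5.9, 0, 0, 0.5, 1],
    [7.7, 19, 5.9, 0, 0, 0.5, 1],
    [7.7, 19, 5.9, 0, 0, 0.5, 1],
    [7.7, 19, 5.9, 0, 0, 0.5, 1],
    [7.7, 19, 5.9, 0, 0, 0.5, 1],
    [7.7, 19, 5.9, 0, 0, 0.5, 1],
    [7.7, 19, 5.9, 0, 0, 0.5, 1]
  ]
}}

```text
clock: 14.0
ee_pos: [410.1, 118.9, 124.6]
ee_rot: [[-0.173, -0.985, 0.003], [-0.985, 0.173, 0.0], [-0.001, -0.003, -1.0]]
wrist_force: [-0.1, -0.4, -0.7]
width: 0.996
grasp_force: 0.0
```

```bash
python3 - <<'E'
from h import *
d=np.load('w5.npz');c={k:d[k] for k in d if k!='im'};print('jar',ray(c,535,107,55))
P=np.array([ray(c,u,v,71)[:2] for u,v in[(300,163),(344,163),(343,221),(302,221)]]);print('pb',P.mean(0),np.linalg.norm(P[0]-P[3]),np.linalg.norm(P[0]-P[1]))
c=bot.calibration('wrist');im=bot.read_camera('wrist')
m=cv2.inRange(cv2.cvtColor(im,cv2.COLOR_RGB2HSV),(0,0,150),(180,45,255));m[250:]=0
cs,_=cv2.findContours(m,cv2.RETR_EXTERNAL,cv2.CHAIN_APPROX_NONE)
for k in cs:
    if cv2.contourArea(k)>300:
        e=cv2.fitEllipse(np.array([ray(c,u,v,55)[:2] for u,v in k[:,0]],np.float32));print(k.mean(0),e)
E
python3 plan.py 410.8 119.7 12 260
```

```text
jar [412.46291594 119.76854552  55.        ]
pb [607.26294347 161.67862004] 54.06192654170726 38.21054605434923
[[321.17293233 211.46616541]] ((410.3066101074219, 118.93921661376953), (35.22878646850586, 37.154022216796875), 168.72174072265625)
[[131.96879643 190.44427935]] ((520.1065673828125, 81.72982025146484), (66.48603057861328, 181.59768676757812), 84.76216888427734)
[[626.22033898  95.69491525]] ((193.2080078125, 103.636962890625), (21.39189338684082, 164.5445098876953), 3.736095905303955)
shift [-0.09 -0.06 11.24] turn 0.0 | pos [409.8 118.8 124.4] yaw -100.0 w 1.0 g 0.0 t 14.1
```

{"name": "move_arm", "arguments": {
  "targets": [
    [0, 0, 3, 0, 0, 0, 1],
    [0, 0, 6, 0, 0, 0, 1],
    [0, 0, 9, 0, 0, 0, 1],
    [0, 0, 10.5, 0, 0, 0, 1],
    [0, 0, 11.2, 0, 0, 0, 1],
    [0, 0, 11.2, 0, 0, 0, 1],
    [0, 0, 11.2, 0, 0, 0, 0.2],
    [0, 0, 11.2, 0, 0, 0, 0.2]
  ],
  "force": 35
}}

```text
clock: 14.85
ee_pos: [408.6, 118.7, 12.6]
ee_rot: [[-0.173, -0.985, 0.002], [-0.985, 0.173, 0.0], [-0.001, -0.002, -1.0]]
wrist_force: [0.6, 0.2, -0.1]
width: 0.692
grasp_force: 0.0
```

{"name": "move_arm", "arguments": {
  "targets": [
    [0, 0, 0, 0, 0, 0, 0.2],
    [0, 0, 0, 0, 0, 0, 0.2],
    [0, 0, 0, 0, 0, 0, 0.2],
    [0, 0, 0, 0, 0, 0, 0.2],
    [0, 0, 0, 0, 0, 0, 0.2],
    [0, 0, 0, 0, 0, 0, 0.2],
    [0, 0, 0, 0, 0, 0, 0.2],
    [0, 0, 0, 0, 0, 0, 0.2]
  ]
}}

```text
clock: 15.65
ee_pos: [408.4, 118.6, 12.7]
ee_rot: [[-0.173, -0.985, 0.002], [-0.985, 0.173, 0.0], [-0.0, -0.002, -1.0]]
wrist_force: [0.0, -0.2, 5.4]
width: 0.402
grasp_force: 34.4
```

```bash
python3 plan.py 600 -149.6 110 260
```

```text
shift [ 23.09 -23.54  -9.7 ] turn 0.0 | pos [408.4 118.6  12.7] yaw -100.0 w 0.4 g 34.4 t 15.7
```

{"name": "move_arm", "arguments": {
  "targets": [
    [0, 0, -4, 0, 0, 0, 0.2],
    [0, 0, -9, 0, 0, 0, 0.2],
    [3, -3, -12, 0, 0, 0, 0.2],
    [6, -6, -12, 0, 0, 0, 0.2],
    [9, -9, -12, 0, 0, 0, 0.2],
    [12, -12, -12, 0, 0, 0, 0.2],
    [14, -14, -12, 0, 0, 0, 0.2],
    [15, -15, -12, 0, 0, 0, 0.2]
  ]
}}

```text
clock: 16.45
ee_pos: [530.6, -57.3, 132.1]
ee_rot: [[-0.176, -0.984, 0.001], [-0.984, 0.176, -0.001], [0.0, -0.001, -1.0]]
wrist_force: [0.4, 0.6, -1.2]
width: 0.406
grasp_force: 35.6
```

{"name": "move_arm", "arguments": {
  "targets": [
    [3, -3, 0, 0, 0, 0, 0.2],
    [6, -6, 0, 0, 0, 0, 0.2],
    [8, -8.4, 0, 0, 0, 0, 0.2],
    [8, -8.4, 1, 0, 0, 0, 0.2],
    [8, -8.4, 3, 0, 0, 0, 0.2],
    [8, -8.4, 5, 0, 0, 0, 0.2],
    [8, -8.4, 5, 0, 0, 0, 0.2],
    [8, -8.4, 5, 0, 0, 0, 0.2]
  ]
}}

```text
clock: 17.25
ee_pos: [597.0, -147.2, 81.6]
ee_rot: [[-0.172, -0.985, -0.002], [-0.985, 0.172, 0.001], [-0.001, 0.002, -1.0]]
wrist_force: [0.3, -0.1, -0.3]
width: 0.406
grasp_force: 35.6
```

```bash
python3 plan.py 600 -149.6 18.5 260
```

```text
shift [ 0.19 -0.35  6.31] turn 0.1 | pos [ 597.  -147.2   81.6] yaw -99.9 w 0.41 g 35.6 t 17.2
```

{"name": "move_arm", "arguments": {
  "targets": [
    [0.2, -0.3, 2, 0, 0, 0, 0.2],
    [0.2, -0.3, 4, 0, 0, 0, 0.2],
    [0.2, -0.3, 5.5, 0, 0, 0, 0.2],
    [0.2, -0.3, 6, 0, 0, 0, 0.2],
    [0.2, -0.3, 6.3, 0, 0, 0, 0.2],
    [0.2, -0.3, 6.3, 0, 0, 0, 0.2],
    [0.2, -0.3, 6.3, 0, 0, 0, 0.7],
    [0.2, -0.3, 6.3, 0, 0, 0, 0.7]
  ]
}}

```text
clock: 18.05
ee_pos: [601.4, -151.3, 19.8]
ee_rot: [[-0.173, -0.985, 0.002], [-0.985, 0.173, -0.001], [0.0, -0.002, -1.0]]
wrist_force: [0.0, -0.2, 0.6]
width: 0.699
grasp_force: 0.0
```

{"name": "move_arm", "arguments": {
  "targets": [
    [0, 0, 0, 0, 0, 0, 0.8],
    [0, 0, 0, 0, 0, 0, 0.8],
    [0, 0, -2, 0, 0, 0, 0.8],
    [0, 0, -5, 0, 0, 0, 0.8],
    [0, 0, -9, 0, 0, 0, 1],
    [0, 0, -13, 0, 0, 0, 1],
    [0, 0, -16, 0, 0, 0, 1],
    [0, 0, -16, 0, 0, 0, 1]
  ]
}}

```text
clock: 18.85
ee_pos: [603.7, -152.1, 184.3]
ee_rot: [[-0.173, -0.985, 0.009], [-0.985, 0.173, -0.003], [0.002, -0.009, -1.0]]
wrist_force: [0.2, -0.0, -0.6]
width: 0.998
grasp_force: 0.0
```

```bash
python3 - <<'E'
from h import *
c=bot.calibration('wrist');im=bot.read_camera('wrist');cv2.imwrite('pics/w6.png',im[:,:,::-1]);np.savez('w6.npz',im=im,**c)
E
python3 plan.py 405.8 -254.4 100 260
```

```text
shift [13.52 17.62  8.08] turn 0.0 | pos [ 602.3 -151.6  181.6] yaw -100.0 w 1.0 g 0.0 t 18.9
```

View pics/w6.png

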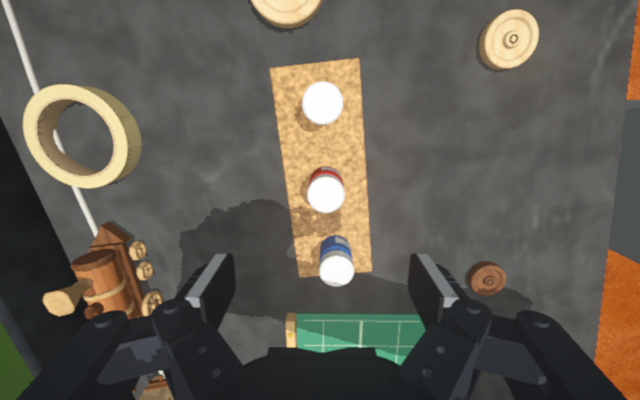

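Red jar stands upright between the yellow cap (322,103) and blue cap (337,268), with its cap at (326,195). On to the pale wheel (512,38).

```bash
python3 - <<'E'
from h import *
d=np.load('w6.npz');c={k:d[k] for k in d if k!='im'}
for u,v in[(326,195),(322,103),(337,268)]:print(ray(c,u,v,60))
P=np.array([ray(c,u,v,5)[:2] for u,v in[(270,68),(357,58),(371,271),(300,277)]]);print('cork',P.mean(0))
E
```

```text
[ 600.87009152 -148.76921346   60.        ]
[ 590.47770399 -229.76359631   60.        ]
[602.87357626 -71.22382623  60.        ]
cork [ 600.94894459 -150.0539293 ]
```

{"name": "move_arm", "arguments": {
  "targets": [
    [13.5, 17.6, 8, 0, 0, 0, 1],
    [13.5, 17.6, 8, 0, 0, 0, 1],
    [13.5, 17.6, 8, 0, 0, 0, 1],
    [13.5, 17.6, 8, 0, 0, 0, 1],
    [13.5, 17.6, 8, 0, 0, 0, 1],
    [13.5, 17.6, 8, 0, 0, 0, 1],
    [13.5, 17.6, 8, 0, 0, 0, 1],
    [13.5, 17.6, 8, 0, 0, 0, 1]
  ]
}}

```text
clock: 19.7
ee_pos: [404.7, -253.4, 98.7]
ee_rot: [[-0.173, -0.985, 0.001], [-0.985, 0.173, 0.0], [-0.0, -0.001, -1.0]]
wrist_force: [1.0, 0.0, -0.3]
width: 0.994
grasp_force: 0.0
```

```bash
cat > wh.py <<'E'
import sys
from h import *
c=bot.calibration('wrist');im=bot.read_camera('wrist')
lo,hi=((15,20,190),(40,130,255)) if sys.argv[1]=='pale' else ((0,70,60),(20,255,255))
m=cv2.inRange(cv2.cvtColor(im,cv2.COLOR_RGB2HSV),lo,hi);m[260:]=0
cs,_=cv2.findContours(m,cv2.RETR_EXTERNAL,cv2.CHAIN_APPROX_NONE)
for k in cs:
    if 300<cv2.contourArea(k)<20000:
        e=cv2.fitEllipse(np.array([ray(c,u,v,float(sys.argv[2]))[:2] for u,v in k[:,0]],np.float32));print(k.mean(0).round(),np.round(e[0],1),np.round(e[1],1))
E
python3 wh.py pale 15; python3 plan.py 405.8 -254.4 0 260
```

```text
[[110. 238.]] [ 580.8 -254.3] [ 39.2 101.6]
[[320. 201.]] [ 404.9 -258.2] [44.9 48.7]
[[ 37. 141.]] [ 604.8 -338. ] [63.6 71.6]
shift [ 0.09 -0.09  9.89] turn 0.1 | pos [ 405.  -253.3   98.9] yaw -99.9 w 1.0 g 0.0 t 19.8
```

{"name": "move_arm", "arguments": {
  "targets": [
    [0.2, 0, 3, 0, 0, 0, 1],
    [0.2, 0, 6, 0, 0, 0, 1],
    [0.2, 0, 8.5, 0, 0, 0, 1],
    [0.2, 0, 9.5, 0, 0, 0, 1],
    [0.2, 0, 9.9, 0, 0, 0, 1],
    [0.2, 0, 9.9, 0, 0, 0, 1],
    [0.2, 0, 9.9, 0, 0, 0, 0.2],
    [0.2, 0, 9.9, 0, 0, 0, 0.2]
  ],
  "force": 35
}}

```text
clock: 20.55
ee_pos: [404.4, -256.1, 0.8]
ee_rot: [[-0.173, -0.985, 0.002], [-0.985, 0.173, -0.001], [0.001, -0.002, -1.0]]
wrist_force: [-0.4, 0.1, 0.2]
width: 0.691
grasp_force: 0.0
```

{"name": "move_arm", "arguments": {
  "targets": [
    [0, 0, 0, 0, 0, 0, 0.2],
    [0, 0, 0, 0, 0, 0, 0.2],
    [0, 0, 0, 0, 0, 0, 0.2],
    [0, 0, 0, 0, 0, 0, 0.2],
    [0, 0, 0, 0, 0, 0, 0.2],
    [0, 0, 0, 0, 0, 0, 0.2],
    [0, 0, 0, 0, 0, 0, 0.2],
    [0, 0, 0, 0, 0, 0, 0.2]
  ]
}}

```text
clock: 21.35
ee_pos: [404.2, -256.0, 1.1]
ee_rot: [[-0.174, -0.985, 0.002], [-0.985, 0.174, -0.001], [0.001, -0.002, -1.0]]
wrist_force: [-1.5, 1.0, 8.8]
width: 0.549
grasp_force: 34.7
```

{"name": "move_arm", "arguments": {
  "targets": [
    [0, 0, -1, 0, 0, 0, 0.2],
    [0, 0, -2, 0, 0, 0, 0.2],
    [0, 0, -4, 0, 0, 0, 0.2],
    [0, 0, -7, 0, 0, 0, 0.2],
    [0, 0, -10, 0, 0, 0, 0.2],
    [0, 0, -13, 0, 0, 0, 0.2],
    [0, 0, -13, 0, 0, 0, 0.2],
    [0, 0, -13, 0, 0, 0, 0.2]
  ]
}}

```text
clock: 22.15
ee_pos: [404.1, -255.9, 131.0]
ee_rot: [[-0.173, -0.985, 0.002], [-0.985, 0.173, -0.002], [0.001, -0.002, -1.0]]
wrist_force: [-0.5, -0.5, -1.0]
width: 0.55
grasp_force: 36.3
```

```bash
python3 plan.py 622.8 247 110 260; python3 - <<'E'
from h import *
im=bot.read_camera('wrist');a=im[150:400,170:480];b=bot.read_camera('side')[90:260,330:520]
o=np.vstack([cv2.resize(a,(800,300)),cv2.resize(b,(800,300))]) if 0 else np.hstack([cv2.resize(a,(400,322)),cv2.resize(b,(360,322))])
cv2.imwrite('pics/w7.png',o[:,:,::-1])
E
```

```text
shift [-53.32 -12.81   2.06] turn 0.0 | pos [ 404.1 -255.9  131. ] yaw -100.0 w 0.55 g 36.3 t 22.1
```

View pics/w7.png

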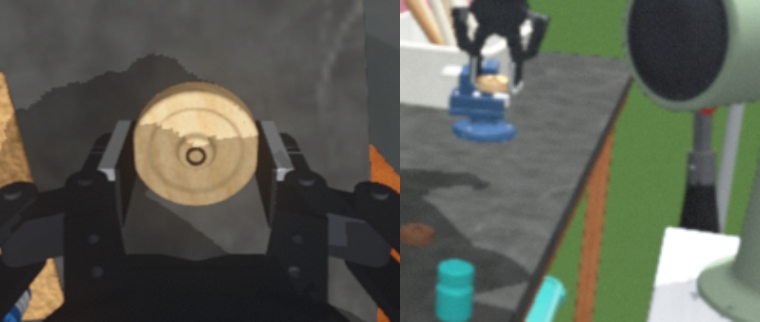

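Wheel is held flat, its hub at about (321,270) in the full wrist picture; I check its offset from the TCP.

```bash
python3 - <<'E'
from h import *
c=bot.calibration('wrist');s=bot.get_state()
for z in (143,146): print(s['ee_rot'].T@(ray(c,321,270,z)-s['ee_pos']))
E
```

```text
[ -0.09981365   0.02503202 -13.65370125]
[  1.68637971   0.02989765 -16.65462988]
```

{"name": "move_arm", "arguments": {
  "targets": [
    [-5, -1, 0, 0, 0, 0, 0.2],
    [-10, -2, 0, 0, 0, 0, 0.2],
    [-14, -3, 0, 0, 0, 0, 0.2],
    [-18, -4, 0, 0, 0, 0, 0.2],
    [-22, -5, 0, 0, 0, 0, 0.2],
    [-26, -6, 0, 0, 0, 0, 0.2],
    [-28, -6.5, 0, 0, 0, 0, 0.2],
    [-28, -6.5, 0, 0, 0, 0, 0.2]
  ]
}}

```text
clock: 23.05
ee_pos: [516.0, 11.6, 128.4]
ee_rot: [[-0.169, -0.986, -0.002], [-0.986, 0.169, 0.001], [-0.0, 0.002, -1.0]]
wrist_force: [-0.5, -0.9, -0.1]
width: 0.549
grasp_force: 36.3
```

{"name": "move_arm", "arguments": {
  "targets": [
    [-5, -1, 0, 0, 0, 0, 0.2],
    [-10, -2, 0, 0, 0, 0, 0.2],
    [-14, -3, 0, 0, 0, 0, 0.2],
    [-18, -4, 0, 0, 0, 0, 0.2],
    [-22, -5, 0, 0, 0, 0, 0.2],
    [-25.3, -6.3, 0, 0, 0, 0, 0.2],
    [-25.3, -6.3, 0, 0, 0, 0, 0.2],
    [-25.3, -6.3, 0, 0, 0, 0, 0.2]
  ]
}}

```text
clock: 23.85
ee_pos: [621.2, 246.4, 128.1]
ee_rot: [[-0.173, -0.985, -0.003], [-0.985, 0.173, -0.002], [0.002, 0.003, -1.0]]
wrist_force: [-0.2, -0.7, -1.3]
width: 0.547
grasp_force: 36.3
```

```bash
python3 plan.py 622.8 247 5 260
```

```text
shift [-0.11 -0.18 12.31] turn 0.0 | pos [621.2 246.4 128.1] yaw -100.0 w 0.55 g 36.3 t 23.9
```

{"name": "move_arm", "arguments": {
  "targets": [
    [-0.1, -0.2, 4, 0, 0, 0, 0.2],
    [-0.1, -0.2, 7.5, 0, 0, 0, 0.2],
    [-0.1, -0.2, 10.5, 0, 0, 0, 0.2],
    [-0.1, -0.2, 11.7, 0, 0, 0, 0.2],
    [-0.1, -0.2, 12.2, 0, 0, 0, 0.2],
    [-0.1, -0.2, 12.3, 0, 0, 0, 0.2],
    [-0.1, -0.2, 12.3, 0, 0, 0, 0.8],
    [-0.1, -0.2, 12.3, 0, 0, 0, 0.8]
  ]
}}

```text
clock: 24.65
ee_pos: [625.5, 248.2, 8.6]
ee_rot: [[-0.173, -0.985, 0.003], [-0.985, 0.173, 0.001], [-0.001, -0.003, -1.0]]
wrist_force: [0.1, 1.4, -0.0]
width: 0.794
grasp_force: 0.0
```

{"name": "move_arm", "arguments": {
  "targets": [
    [0, 0, 0, 0, 0, 0, 0.8],
    [0, 0, 0, 0, 0, 0, 0.8],
    [0, 0, -3, 0, 0, 0, 0.8],
    [0, 0, -7, 0, 0, 0, 0.8],
    [0, 0, -11, 0, 0, 0, 1],
    [0, 0, -15, 0, 0, 0, 1],
    [0, 0, -17, 0, 0, 0, 1],
    [0, 0, -17, 0, 0, 0, 1]
  ]
}}

```text
clock: 25.45
ee_pos: [626.6, 248.8, 181.4]
ee_rot: [[-0.173, -0.985, 0.007], [-0.985, 0.173, 0.002], [-0.003, -0.007, -1.0]]
wrist_force: [0.4, 0.4, -0.8]
width: 1.001
grasp_force: 0.0
```

```bash
python3 wh.py pale 18;python3 plan.py 429.4 4.1 100 260
```

```text
[[325. 178.]] [625.1 242.9] [39.8 47.2]
[[327.  87.]] [606.4 158.8] [51.  77.5]
[[232. 101.]] [699.1 155.2] [ 10.6 355.3]
shift [27.46 15.09  7.77] turn 0.0 | pos [625.3 248.4 178.7] yaw -100.0 w 1.0 g 0.0 t 25.5
```

{"name": "move_arm", "arguments": {
  "targets": [
    [5, 3, 0, 0, 0, 0, 1],
    [27.5, 15.1, 7.8, 0, 0, 0, 1],
    [27.5, 15.1, 7.8, 0, 0, 0, 1],
    [27.5, 15.1, 7.8, 0, 0, 0, 1],
    [27.5, 15.1, 7.8, 0, 0, 0, 1],
    [27.5, 15.1, 7.8, 0, 0, 0, 1],
    [27.5, 15.1, 7.8, 0, 0, 0, 1],
    [27.5, 15.1, 7.8, 0, 0, 0, 1]
  ]
}}

```text
clock: 26.3
ee_pos: [422.9, 2.1, 96.3]
ee_rot: [[-0.177, -0.984, -0.007], [-0.984, 0.177, 0.001], [0.001, 0.007, -1.0]]
wrist_force: [0.6, -0.2, -0.0]
width: 0.998
grasp_force: 0.0
```

```bash
python3 wh.py dark 12;python3 plan.py 429.4 4.1 0 260
```

```text
[[313. 207.]] [428.9   3.2] [41.1 43.4]
[[542. 229.]] [250.5  54.5] [ 59.3 129.9]
[[544.  12.]] [ 262.8 -105.2] [21.6 94.3]
[[ 67. 113.]] [ 592.1 -100.2] [ 92.9 156.3]
shift [-0.19 -0.42  9.72] turn -0.1 | pos [425.3   2.9  97.3] yaw -100.1 w 1.0 g 0.0 t 26.4
```

{"name": "move_arm", "arguments": {
  "targets": [
    [-0.1, -0.1, 3, 0, 0, 0, 1],
    [-0.1, -0.1, 6, 0, 0, 0, 1],
    [-0.1, -0.1, 8.5, 0, 0, 0, 1],
    [-0.1, -0.1, 9.4, 0, 0, 0, 1],
    [-0.1, -0.1, 9.8, 0, 0, 0, 1],
    [-0.1, -0.1, 9.8, 0, 0, 0, 1],
    [-0.1, -0.1, 9.8, 0, 0, 0, 0.2],
    [-0.1, -0.1, 9.8, 0, 0, 0, 0.2]
  ]
}}

```text
clock: 27.15
ee_pos: [429.9, 4.1, 1.7]
ee_rot: [[-0.173, -0.985, 0.002], [-0.985, 0.173, -0.0], [-0.0, -0.002, -1.0]]
wrist_force: [0.1, -0.5, 0.1]
width: 0.688
grasp_force: 0.0
```

{"name": "move_arm", "arguments": {
  "targets": [
    [0, 0, 0, 0, 0, 0, 0.2],
    [0, 0, 0, 0, 0, 0, 0.2],
    [0, 0, 0, 0, 0, 0, 0.2],
    [0, 0, 0, 0, 0, 0, 0.2],
    [0, 0, 0, 0, 0, 0, 0.2],
    [0, 0, 0, 0, 0, 0, 0.2],
    [0, 0, -1, 0, 0, 0, 0.2],
    [0, 0, -3, 0, 0, 0, 0.2]
  ]
}}

```text
clock: 27.95
ee_pos: [427.9, 4.2, 30.8]
ee_rot: [[-0.174, -0.985, -0.002], [-0.985, 0.174, 0.0], [0.0, 0.002, -1.0]]
wrist_force: [-0.3, 0.7, -0.5]
width: 0.456
grasp_force: 35.5
```

```bash
python3 plan.py 593.9 82 90 260
```

```text
shift [-10.54 -14.99  -5.95] turn 0.0 | pos [427.9   4.2  30.8] yaw -100.0 w 0.46 g 35.5 t 27.9
```

{"name": "move_arm", "arguments": {
  "targets": [
    [0, 0, -4, 0, 0, 0, 0.2],
    [-2, -3, -6, 0, 0, 0, 0.2],
    [-5, -7, -6, 0, 0, 0, 0.2],
    [-8, -11, -6, 0, 0, 0, 0.2],
    [-10.5, -15, -6, 0, 0, 0, 0.2],
    [-10.5, -15, -6, 0, 0, 0, 0.2],
    [-10.5, -15, -6, 0, 0, 0, 0.2],
    [-10.5, -15, -6, 0, 0, 0, 0.2]
  ]
}}

```text
clock: 28.75
ee_pos: [593.3, 81.2, 90.7]
ee_rot: [[-0.174, -0.985, -0.002], [-0.985, 0.174, -0.0], [0.001, 0.002, -1.0]]
wrist_force: [-0.0, 0.1, -0.3]
width: 0.458
grasp_force: 35.5
```

```bash
python3 plan.py 593.9 82 5 260
```

```text
shift [-0.09 -0.07  8.57] turn -0.0 | pos [593.3  81.2  90.7] yaw -100.0 w 0.46 g 35.5 t 28.8
```

{"name": "move_arm", "arguments": {
  "targets": [
    [-0.1, 0, 3, 0, 0, 0, 0.2],
    [-0.1, 0, 6, 0, 0, 0, 0.2],
    [-0.1, 0, 7.7, 0, 0, 0, 0.2],
    [-0.1, 0, 8.3, 0, 0, 0, 0.2],
    [-0.1, 0, 8.6, 0, 0, 0, 0.2],
    [-0.1, 0, 8.6, 0, 0, 0, 0.2],
    [-0.1, 0, 8.6, 0, 0, 0, 0.7],
    [-0.1, 0, 8.6, 0, 0, 0, 0.7]
  ]
}}

```text
clock: 29.55
ee_pos: [596.0, 82.5, 5.9]
ee_rot: [[-0.173, -0.985, 0.002], [-0.985, 0.173, 0.0], [-0.0, -0.002, -1.0]]
wrist_force: [-0.3, -0.2, 0.6]
width: 0.699
grasp_force: 0.0
```

{"name": "move_arm", "arguments": {
  "targets": [
    [0, 0, 0, 0, 0, 0, 0.7],
    [0, 0, 0, 0, 0, 0, 0.7],
    [0, 0, -3, 0, 0, 0, 0.7],
    [0, 0, -7, 0, 0, 0, 0.7],
    [3, 0, -11, 0, 0, 0, 1],
    [6, 0, -15, 0, 0, 0, 1],
    [9, 0, -20, 0, 0, 0, 1],
    [9, 0, -25, 0, 0, 0, 1]
  ]
}}

```text
clock: 30.35
ee_pos: [578.2, -8.0, 248.5]
ee_rot: [[-0.176, -0.984, -0.002], [-0.984, 0.176, -0.001], [0.001, 0.002, -1.0]]
wrist_force: [1.4, -0.1, 1.1]
width: 0.998
grasp_force: 0.0
```

{"name": "move_arm", "arguments": {
  "targets": [
    [0, 0, 0, 0, 0, 0, 1],
    [0, 0, 0, 0, 0, 0, 1],
    [0, 0, 0, 0, 0, 0, 1],
    [0, 0, 0, 0, 0, 0, 1],
    [0, 0, 0, 0, 0, 0, 1],
    [0, 0, 0, 0, 0, 0, 1],
    [0, 0, 0, 0, 0, 0, 1],
    [0, 0, 0, 0, 0, 0, 1]
  ]
}}

```text
clock: 31.15
ee_pos: [579.5, -5.5, 247.3]
ee_rot: [[-0.173, -0.985, -0.0], [-0.985, 0.173, 0.0], [0.0, 0.0, -1.0]]
wrist_force: [0.7, -0.1, -0.7]
width: 1.003
grasp_force: 0.0
```

```bash
python3 - <<'E'
from h import *
c=bot.calibration('wrist');im=bot.read_camera('wrist');np.savez('w8.npz',im=im,**c)
cv2.imwrite('pics/w8.png',im[:,:,::-1])
E
python3 wh.py pale 18; python3 wh.py dark 18;python3 plan.py 600 0 300 260
```

```text
[[255. 229.]] [682.4  61.3] [ 10.3 133.2]
[[ 21. 140.]] [ 936.7 -104.8] [32.5 33.2]
[[284.  74.]] [ 602.3 -115.4] [ 96.8 204.7]
[[47. 26.]] [ 846.5 -229.4] [71.4 90.4]
[[321. 231.]] [594.8  79.2] [38.5 41.3]
[[255. 228.]] [681.6  59.1] [ 14.8 131.4]
[[588. 218.]] [241.7 125.1] [114.4 176.6]
[[ 76. 170.]] [889.  -43.3] [136.6 199.1]
[[594.  16.]] [ 262.8 -121.8] [ 36.4 106.6]
[[284.  74.]] [ 602.4 -115.2] [ 98.8 205.3]
[[24. 20.]] [ 871.9 -227. ] [17.6 49.2]
shift [-0.91 -1.91 -5.25] turn 0.0 | pos [579.6  -5.6 247.5] yaw -100.0 w 1.0 g 0.0 t 31.3
```

View pics/w8.png

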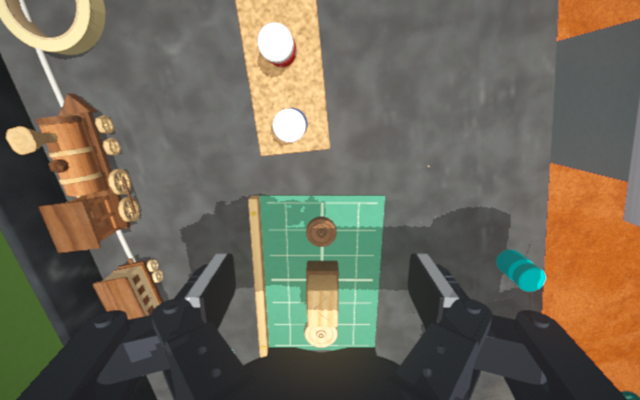

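Dark wheel flat on the mat at (321,231), pale wheel at (321,335), in line with the cab. One last combined look from the fixed cameras.

```bash
python3 - <<'E'
from h import *
a=bot.read_camera('scene')[135:235,215:445];b=bot.read_camera('side')[150:270,150:370]
o=np.vstack([cv2.resize(a,(690,300)),cv2.resize(b,(690,290),interpolation=cv2.INTER_LINEAR)])
cv2.imwrite('pics/fin.png',o[:,:,::-1])
E
```

```text
(no output)
```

View pics/fin.png

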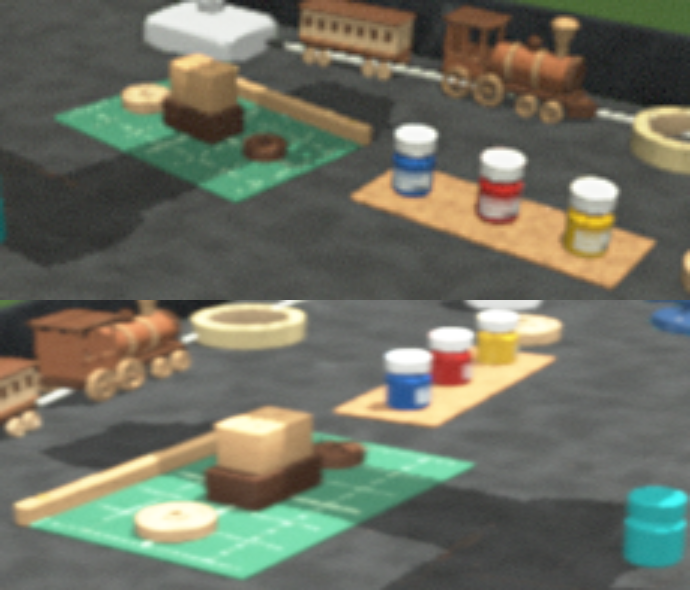

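Both views show the lorry set out as asked, with flat wheels at either end and the red jar upright between the untouched blue and yellow jars.

```bash
python3 - <<'E'
from h import *
print(ray(bot.calibration('side'),206.1,241.4,15))
print(bot.sign_off())
E
```

```text
[617.77401976 256.90162746  15.        ]
the job is handed in; nothing more can be done
None
```

The job is handed in at about 31 s of the 122 s allowed: lorry kit and red jar are in place, and by my camera measurements everything is within the limits. The least certain is the pale wheel, at roughly 81–94 mm from the block (72–100 allowed); sign-off returned no verdict.

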